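Make room in the divided crate and load two canisters upright

ROBOT

A 6-joint arm with a two-finger parallel gripper is mounted at the origin on the work surface. World frame = base frame: x ahead of the robot, y to its left, z up, the work surface at z = 0. Lengths are in m, angles in rad, forces in N, time in s.
With the tool pointing down it reaches from about 0.35 to 0.975 m from the base axis. Payload 4.9 kg.
Tool frame: the origin (TCP) lies on the centre line of the jaws, within the pads' length; the fingertips stand 17 mm ahead of it and the grasp point (between the pads) lies 2 mm behind it (ctrl.tcp_to_tips is the x of the fingertips in the tool frame, in m); x points along the fingers, z is the direction in which the jaws open and shut, and the axes are right-handed (so a half turn about x gives the same grasp; the last joint's range is limited). The gripper opens to 85 mm and grips with 20 to 120 N. Pads are 22 mm wide; open, the fingers measure 114 mm over their backs; the gripper's body (76 mm by 85 mm) begins 54 mm behind the grasp point. The pads swing forward as they close: fully open they stand 13 mm farther back than shut.
Start: joints at [1.021, 0.053, 1.613, -0, 1.476, -0.119], TCP at [0.261, 0.568, 0.248] pointing down, gripper open.
Joint ranges: [-3.01, 3.01], [-1.01, 2.22], [0.06, 2.58], [-1.02, 4.17], [0.09, 2.62], [-3.14, 3.14]. Speed limits (rad/s): [2.57, 2.57, 3.14, 3.14, 3.14, 3.14].

INTERFACE

Orientations are given as a rotation vector (axis times angle).
In Python, from station import ctrl, cams, finder gives the robot as it stands.
- The arm moves only by the tool step_arm, never from a script. Its argument "moves" is a list of rows, each a list of 3 entries, a list of its own where there are three numbers: the shift along the tool's x, y, z in cm, then the turn, a rotation vector about the tool's x, y, z in degrees, then the opening, from 0 (shut) to 1 (fully open). A call has exactly 10 rows; each row is the pose to reach, as a shift and turn from the pose measured when the call began, along the tool's axes at that moment; what a row does not reach only later rows make up. A row lasts 1/12 s, in which the tool goes at most 41.7 mm and 7.16 degrees, less where a joint would pass 70% of its speed; a pose out of reach is approached as far as the arm can. A call with a gripper value outside its range is refused whole. The fingers move at their own pace and stop on an object; "grip_force" is the grip in N (left out, the last holds). Time passes only in rows, so rows that repeat a pose let the fingers close, or fill a call up. It gives the time, the measured TCP pose, the force and the opening at its end, in the units of the state.
- ctrl.get_obs(): the state, without advancing time (a new reading comes with each control period).
- cams.get_image(name): name is "scene" or "side" or "wrist"; returns a dict with "pixels" (420x560x3 uint8, blue, green, red), "fx", "fy", "cx", "cy" (pixels), "position" and "attitude" of the camera in the world. Camera axes: x right, y up, looking along -z (the intrinsics and any distortion apply to the point x, -y, -z); pixel columns grow to the right and rows downward; lengths in m; the calibration is good to about 2 mm. A picture is of the moment at which its call begins. There is no depth.
- ctrl.finish_job(): hands the job in, once; it reports no verdict.
Trained networks look in the newest picture that a camera, given by its name, has taken for a name from the list of things; names that differ only in an ending like _2 or _b are one class to them, and where a whole thing is asked for, a point or a joint stands for the part that bears it (a point fixed in the world has none). Each returns a list of dicts, best first, with "conf" (0 to 1); they miss things now and then, are a little off and sometimes report something else, mostly with a low value. They report only what shows in the picture. A call takes as long as a camera call. They do not tell look-alikes from the thing itself.
- finder.find_in(camera, name): "at" ([column, row] in pixels, amid what is visible of it).
- finder.regions_of(camera, name): "region" (420x560 bool, what is visible of it) and "at" ([column, row] in pixels, amid what is visible of it).
- finder.tip_of(camera, name): "at" ([column, row] in pixels: a listed point, or the origin of a listed thing).
The state is a dict: "t": time; "q": joint angles; "dq": joint speeds; "effort": joint torques, N m; "tool_pos": TCP position; "tool_rot": TCP orientation; "contact_force": force on the tool from outside, world axes, zero at the start; "wrist_torque": the same for the moment, N m; "opening": finger opening in m.
Only numpy, scipy, OpenCV 4.12 (cv2) and the standard library are available. Lean on these libraries where they do the work, as an engineer would, in place of code of your own. Each camera call takes 0.05 s, during which the arm holds its last target. There are 200 camera calls.

TASK

Finish packing the blue divided crate: the two sliding partitions have crept outwards, so push them back towards the canister in the middle until both end cells are wide enough, then put the two loose canisters, the standing one and the one lying on its side, one in each end cell. Every canister must end upright, lid up, on the crate's floor; lower them in, do not drop them. Leave the middle canister standing in its cell, and do not shift the tape roll, calculator or mouse.

Things in the scene. Friction and masses are not known exactly. Their poses are not given: they have to be found in the camera images.
- crate: blue plastic crate, fixed to the desk, open on top, 78 mm (its x) by 222 mm (its y) and 70 mm high; walls and floor 6 mm thick. Origin: centre of its underside. Inside, 66 mm by 210 mm, in one row along y: end cell, middle cell, end cell, separated by two sliding partitions. With both partitions in their even place each cell is 66 by 66 mm and the end cells' centres lie at y = +72 and -72 mm
- tab_left (a point): centre of the upright tab (30 mm along the crate's x, 6 mm thick along y, from 64 to 104 mm above the desk; this point 90 mm) on the sliding partition on the crate's +y side. The partition below it fills the cell width, from 6 to 66 mm above the desk, 6 mm thick; it stays where it is pushed (about 3 N to slide)
- tab_right (a point): centre of the upright tab (30 mm along the crate's x, 6 mm thick along y, from 64 to 104 mm above the desk; this point 90 mm) on the sliding partition on the crate's -y side. The partition below it fills the cell width, from 6 to 66 mm above the desk, 6 mm thick; it stays where it is pushed (about 3 N to slide)
- slide_left (a joint): position of that partition along the crate (m): 0 = its even place, 36 mm from the crate's centre along +y; grows outwards, towards the crate's +y end, which narrows the end cell (end cell width = 66 mm minus this); travels from -5 to +24 mm
- slide_right (a joint): position of that partition along the crate (m): 0 = its even place, 36 mm from the crate's centre along -y; grows outwards, towards the crate's -y end, which narrows the end cell (end cell width = 66 mm minus this); travels from -5 to +24 mm
- can_standing: closed round canister, black with a paper band and a plain metal screw lid, diameter 56 mm all the way up, 120 mm tall, about 0.3 kg (varies). Origin: centre of its bottom; z axis: from the bottom to the lid. Stands loose on the desk
- can_lying: closed round canister, black with a paper band and a plain metal screw lid, diameter 56 mm all the way up, 120 mm tall, about 0.3 kg (varies). Origin: centre of its bottom; z axis: from the bottom to the lid. Lies on its side on the desk (it can roll); its z axis is level
- can_packed: closed round canister, black with a paper band and a plain metal screw lid, diameter 56 mm all the way up, 120 mm tall, about 0.3 kg (varies). Origin: centre of its bottom; z axis: from the bottom to the lid. Already stands in the crate's middle cell
- tape: roll of packing tape lying flat, outer diameter 90 mm, 45 mm high; origin: centre of underside; bystander
- calculator: desk calculator 120 x 75 x 16 mm; origin: centre of underside; bystander
- mouse: computer mouse 100 x 58 x 26 mm; origin: centre of underside; bystander
Not all that is in view belongs to the job. What is shaped like the can_lying but brown or green is not meant.

How it is judged:
At the end, for the whole second after the job is handed in: Each end cell holds one loose canister (55 to 90 mm from the crate's centre along y) and the middle cell the third (within 30 mm), all within 12 mm of the crate's middle line, lid up and upright within 0.1 rad, bottom under 11 mm above the crate's underside, at rest (((y of can_standing in the frame of crate between 0.055 and 0.09 m and x of can_standing in the frame of crate between -0.012 and 0.012 m and z of each of can_standing, can_lying in the frame of crate below 0.011 m and angle between each of can_standing, can_lying's own z axis and vertical below 0.1 rad and linear speed of each of can_standing, can_lying below 0.02 m/s and y of can_lying in the frame of crate between -0.09 and -0.055 m and x of can_lying in the frame of crate between -0.012 and 0.012 m) or (y of can_standing in the frame of crate between -0.09 and -0.055 m and x of can_standing in the frame of crate between -0.012 and 0.012 m and z of each of can_standing, can_lying in the frame of crate below 0.011 m and angle between each of can_standing, can_lying's own z axis and vertical below 0.1 rad and linear speed of each of can_standing, can_lying below 0.02 m/s and y of can_lying in the frame of crate between 0.055 and 0.09 m and x of can_lying in the frame of crate between -0.012 and 0.012 m)) and y of can_packed in the frame of crate between -0.03 and 0.03 m and x of can_packed in the frame of crate between -0.012 and 0.012 m and z of can_packed in the frame of crate below 0.011 m and angle between can_packed's own z axis and vertical below 0.1 rad and linear speed of can_packed below 0.02 m/s); the robot touches nothing.
It fails at once if a canister drops into the crate (falls faster than 0.6 m/s there) instead of being lowered (z of can_standing in the frame of crate below 0.065 m and x of can_standing in the frame of crate between -0.05 and 0.05 m and y of can_standing in the frame of crate between -0.12 and 0.12 m and linear speed of can_standing above 0.6 m/s).
It fails at once if a canister drops into the crate (falls faster than 0.6 m/s there) instead of being lowered (z of can_lying in the frame of crate below 0.065 m and x of can_lying in the frame of crate between -0.05 and 0.05 m and y of can_lying in the frame of crate between -0.12 and 0.12 m and linear speed of can_lying above 0.6 m/s).
It fails at once if the middle canister is tipped by more than 0.4 rad or lifted out (angle between can_packed's own z axis and vertical above 0.4 rad or z of can_packed in the frame of crate above 0.04 m).
It fails at once if the tape roll, calculator or mouse is shifted by more than 25 mm (distance of any of tape, calculator, mouse from where it was at the start of the episode above 0.025 m).
It also fails if it takes over 72 s, if anything falls off the work surface, if the arm or the gripper's body presses on something with over 40 N, if the wrist force passes 120 N, or if a joint passes its speed limit or range.

## Working session

There is one attempt and no reset: what is moved stays moved. The work goes in short steps, Python scripts to look and compute and a tool call to move; the robot and the scene stay as the last step left them, time stands still between calls to the robot, and variables do not carry over. Pictures are saved under pics/ and viewed, on a budget of 10 in all, crops included, one or two more only if the job needs it, and the job is handed in when it is done.

Besides the shell and the picture viewer there is one more tool, called after ">>>" by a JSON object that holds its "fn" and its "kwargs", one argument or row to a line. step_arm: Moves the arm, as the interface text tells. Its arguments: {"type":"object","properties":{"moves":{"type":"array"},"grip_force":{"type":"number"}},"required":["moves"]}

```bash
ls; mkdir -p pics; cat > h.py <<'E'
import numpy as np, cv2
from scipy.spatial.transform import Rotation as R
from station import ctrl, cams, finder
def att(a):
    a=np.array(a,float)
    return a if a.shape==(3,3) else (R.from_rotvec(a).as_matrix() if a.size==3 else R.from_quat(a).as_matrix())
def ray(im,px):
    d=np.array([(px[0]-im['cx'])/im['fx'],-(px[1]-im['cy'])/im['fy'],-1.])
    return np.array(im['position']),att(im['attitude'])@d
def atz(im,px,z):
    p,d=ray(im,px); return p+d*(z-p[2])/d[2]
def proj(im,P):
    c=att(im['attitude']).T@(np.array(P)-im['position'])
    return [im['cx']+im['fx']*c[0]/-c[2], im['cy']-im['fy']*c[1]/-c[2]]
def tri(obs):
    A=np.zeros((3,3));b=np.zeros(3)
    for im,px in obs:
        p,d=ray(im,px);d/=np.linalg.norm(d);M=np.eye(3)-np.outer(d,d);A+=M;b+=M@p
    return np.linalg.solve(A,b)
E
python3 - <<'E'
from h import *
np.set_printoptions(precision=4,suppress=True)
ims={}
for c in ['scene','side','wrist']:
    im=cams.get_image(c);ims[c]=im;print(c,{k:v for k,v in im.items() if k!='pixels'})
    cv2.imwrite(f'pics/{c}0.png',im['pixels'])
    if c!='wrist':
      for n in ['crate','tab_left','tab_right','can_standing','can_lying','can_packed']:
        r=finder.tip_of(c,n);print(c,n,[(np.round(x['at'],1).tolist(),round(x['conf'],2)) for x in r[:4]])
a=np.hstack([ims['scene']['pixels'],ims['side']['pixels']])
cv2.imwrite('pics/s.png',ims['scene']['pixels'])
s=ctrl.get_obs();print(s)
E
```

```text
pics
scene {'fx': 403.99074392910313, 'fy': 403.99074392910313, 'cx': 270.4999775450982, 'cy': 204.54139004105303, 'position': array([0.8029, 0.408 , 0.8677]), 'attitude': array([0.2534, 0.7847, 2.3837])}
scene crate [([233.3, 254.6], 0.9)]
scene tab_left [([245.4, 251.9], 0.75)]
scene tab_right [([216.1, 225.4], 0.49)]
scene can_standing [([343.3, 344.4], 0.86)]
scene can_lying [([296.0, 140.4], 0.98), ([218.4, 126.6], 0.85), ([239.3, 158.8], 0.63)]
scene can_packed [([233.1, 257.1], 0.98), ([166.4, 215.2], 0.5)]
side {'fx': 518.7965342291011, 'fy': 518.7965342291011, 'cx': 272.90194910297566, 'cy': 206.61995440893605, 'position': array([ 0.1802, -0.9515,  0.7537]), 'attitude': array([ 0.94  , -0.1368, -0.3094])}
side crate [([317.5, 219.0], 0.98)]
side tab_left [([312.3, 171.2], 0.39)]
side tab_right [([335.9, 194.9], 0.92), ([316.3, 207.9], 0.75)]
side can_standing [([250.8, 159.9], 0.55), ([291.5, 158.1], 0.33)]
side can_lying [([296.9, 351.2], 0.91), ([274.1, 289.8], 0.87), ([195.5, 295.3], 0.65)]
side can_packed [([318.3, 206.5], 0.86), ([252.5, 223.3], 0.26)]
wrist {'fx': 320.74069017857573, 'fy': 320.74069017857573, 'cx': 279.43677460041624, 'cy': 209.70229189941955, 'position': array([0.1878, 0.601 , 0.3752]), 'attitude': array([-0.2828, -0.1807,  1.1298])}
{'t': 0.75, 'q': array([ 1.021 ,  0.0527,  1.6129,  0.    ,  1.476 , -0.119 ]), 'dq': array([ 0.0009, -0.0011, -0.0021, -0.0022,  0.0006,  0.0004]), 'effort': array([  0.0016, -39.358 , -37.0422,   0.    ,   0.0001,   0.    ]), 'tool_pos': array([0.261 , 0.5679, 0.2483]), 'tool_rot': array([-0.8863,  1.3827,  0.8863]), 'contact_force': array([ 0.3428, -0.5012, -0.0067]), 'wrist_torque': array([-0.0359,  0.0374, -0.0438]), 'opening': 0.08569697695337854}
```

View pics/scene0.png

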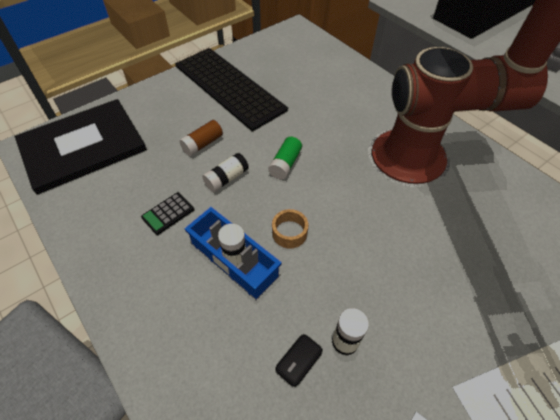

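View pics/side0.png

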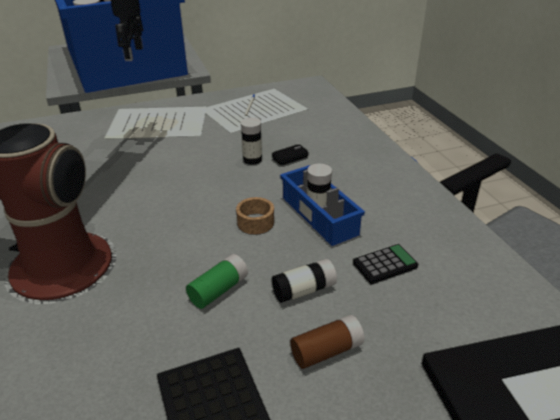

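Scene view: crate at (233,255), with the packed can in the middle. The standing can is at (350,330). The black and white lying can is at (226,172), lid towards (210,180). Brown and green decoys sit beside it. Next I fit models to the masks in both views.

```bash
cat >> h.py <<'E'
def hullmask(im,P):
    m=np.zeros((420,560),np.uint8)
    px=np.array([proj(im,p) for p in P])
    cv2.fillConvexPoly(m,cv2.convexHull(np.round(px*16).astype(np.int32)),1,shift=4); return m>0
def cyl(b,ax,L=.12,r=.028):
    ax=np.array(ax)/np.linalg.norm(ax); u=np.cross(ax,[.3,.5,.81]);u/=np.linalg.norm(u);v=np.cross(ax,u)
    t=np.linspace(0,2*np.pi,40,endpoint=False)
    c=r*(np.outer(np.cos(t),u)+np.outer(np.sin(t),v)); return np.vstack([b+c,b+L*ax+c])
def crate_pts(x,y,w):
    c,s=np.cos(w),np.sin(w)
    return [(x+c*a-s*b,y+s*a+c*b,z) for a in(-.039,.039) for b in(-.111,.111) for z in(0,.07)]
def fit(f,obs,x0,step):
    from scipy.optimize import minimize
    def cost(x):
        t=0
        for im,m in obs:
            h=cv2.GaussianBlur(hullmask(im,f(x)).astype(np.float32),(5,5),0); g=cv2.GaussianBlur(m.astype(np.float32),(5,5),0)
            t+=np.abs(h-g).sum()/m.sum()
        return t
    x0=np.array(x0,float); S=np.vstack([x0]+[x0+np.eye(len(x0))[i]*step[i] for i in range(len(x0))])
    r=minimize(cost,x0,method='Nelder-Mead',options=dict(initial_simplex=S,xatol=1e-5,fatol=1e-5)); return r.x,r.fun
E
cat > m.py <<'E'
from h import *
np.set_printoptions(precision=4,suppress=True)
I={c:cams.get_image(c) for c in ['scene','side']}
blue=[]
for c,im in I.items():
    hsv=cv2.cvtColor(im['pixels'],cv2.COLOR_BGR2HSV)
    m=cv2.inRange(hsv,(105,120,40),(130,255,255))
    n,l,st,_=cv2.connectedComponentsWithStats(m)
    r=finder.tip_of(c,'crate')[0]['at']
    # union of comps near crate
    k=np.zeros_like(m)
    for i in range(1,n):
        cx,cy=st[i,0]+st[i,2]/2,st[i,1]+st[i,3]/2
        if st[i,4]>15 and abs(cx-r[0])<60 and abs(cy-r[1])<60: k[l==i]=1
    pts=np.argwhere(k)[:,::-1].astype(np.int32)
    h=np.zeros_like(m);cv2.fillConvexPoly(h,cv2.convexHull(pts),1);blue.append((im,h>0))
p=tri([(I['scene'],[233.3,254.6]),(I['side'],[317.5,219])]);print('crate tri',p)
best=min((fit(lambda x:crate_pts(*x),blue,[p[0],p[1],w],[.01,.01,.1]) for w in (-1.2,-.6,0,.6,1.2)),key=lambda r:r[1]);print('crate',best)
for n,a,b in [('tab_left',(245.4,251.9),(312.3,171.2)),('tab_left',(245.4,251.9),(335.9,194.9)),('tab_right',(216.1,225.4),(316.3,207.9)),('tab_right',(216.1,225.4),(335.9,194.9)),('stand',(343.3,344.4),(250.8,159.9)),('lying',(239.3,158.8),(274.1,289.8))]:
    print(n,tri([(I['scene'],a),(I['side'],b)]))
def reg(c,n,at):
    rs=finder.regions_of(c,n); r=min(rs,key=lambda r:np.hypot(*(np.array(r['at'])-at))); print(c,n,r['at'],r['conf'],r['region'].sum()); return I[c],r['region']
# regions use newest picture per camera
so=[reg('scene','can_standing',(350,330)),reg('side','can_standing',(251,142))]
q=tri([(I['scene'],(343.3,344.4)),(I['side'],(250.8,159.9))])
print('stand',fit(lambda x:cyl(np.array([x[0],x[1],0]),[0,0,1]),so,q[:2],[.01,.01]))
lo=[reg('scene','can_lying',(226,172)),reg('side','can_lying',(304,281))]
q=tri([(I['scene'],(239.3,158.8)),(I['side'],(274.1,289.8))])
l=atz(I['scene'],(208,183),.028);w=np.arctan2(l[1]-q[1],l[0]-q[0])
print('lying',fit(lambda x:cyl(np.array([x[0],x[1],.028]),[np.cos(x[2]),np.sin(x[2]),0]),lo,[q[0],q[1],w],[.01,.01,.1]))
for n in ['tape','calculator','mouse']:
    r=[finder.tip_of(c,n)[0]['at'] for c in I]; print(n,tri(list(zip(I.values(),r))))
E
python3 m.py
```

```text
crate tri [ 0.5863 -0.0393 -0.0024]
crate (array([ 0.5928, -0.0292,  0.1823]), np.float64(0.06182647830702888))
tab_left [0.5902 0.0208 0.0971]
tab_left [ 0.6045 -0.0156  0.0519]
tab_right [ 0.5773 -0.0884  0.0657]
tab_right [ 0.6036 -0.0814  0.0912]
stand [ 0.5188  0.2842 -0.0047]
lying [ 0.4053 -0.2638  0.0311]
scene can_standing [348.9, 331.8] 0.77 1248
side can_standing [247.0, 139.7] 0.55 920
stand (array([0.5176, 0.2816]), np.float64(0.11895903010033444))
scene can_lying [223.9, 168.4] 0.56 929
side can_lying [302.7, 281.1] 0.81 1738
lying (array([ 0.4039, -0.2575,  0.0819]), np.float64(0.16117408500670755))
tape [ 0.4419  0.0009 -0.01  ]
calculator [ 0.6625 -0.2476 -0.008 ]
mouse [0.6228 0.2531 0.002 ]
```

```bash
cat >> h.py <<'E'
CR=[.593,-.029,.175]
def cw(a,b,z=0,C=None):
    C=C or CR; c,s=np.cos(C[2]),np.sin(C[2]); return np.array([C[0]+c*a-s*b,C[1]+s*a+c*b,z])
def axes(d,z):
    d=np.array(d,float);d/=np.linalg.norm(d);z=np.array(z,float);z-=d*(z@d);z/=np.linalg.norm(z)
    return np.column_stack([d,np.cross(z,d),z])
def down(w): return axes([0,0,-1],[np.cos(w),np.sin(w),0])
def go(p,M):
    s=ctrl.get_obs();T=R.from_rotvec(s['tool_rot']).as_matrix()
    best=None
    for k in (0,1):
        M2=M@np.diag([1,-1,-1]) if k else M
        rv=np.degrees(R.from_matrix(T.T@M2).as_rotvec())
        sh=100*T.T@(np.array(p)-s['tool_pos'])
        print('q6',round(s['q'][5],2),'shift',np.round(sh,2).tolist(),'turn',np.round(rv,1).tolist())
E
python3 - <<'E'
from h import *
print(R.from_rotvec(ctrl.get_obs()['tool_rot']).as_matrix().round(3))
go(cw(0,.13,.25),down(CR[2]))
E
```

```text
[[-0.    -0.909  0.418]
 [-0.     0.418  0.909]
 [-1.     0.    -0.   ]]
q6 -0.12 shift [-0.17, -47.69, -29.68] turn [55.3, -0.0, 0.0]
q6 -0.12 shift [-0.17, -47.69, -29.68] turn [-124.7, -0.0, -0.0]
```

>>> {"fn": "step_arm", "kwargs": {
  "moves": [
    [[0, -4, -2.5], [5.5, 0, 0], 1],
    [[0, -8, -5], [11, 0, 0], 1],
    [[0, -11, -7], [16.5, 0, 0], 1],
    [[0, -14, -9], [22, 0, 0], 1],
    [[0, -17.5, -11], [27.5, 0, 0], 1],
    [[0, -21, -13], [33, 0, 0], 1],
    [[0, -24, -15], [38.5, 0, 0], 1],
    [[0, -27.5, -17], [44, 0, 0], 1],
    [[0, -31, -19], [50, 0, 0], 1],
    [[0, -34, -21], [55.3, 0, 0], 1]
  ]
}}

```text
t: 2.28
tool_pos: [0.4834, 0.2331, 0.2487]
tool_rot: [-0.133, 1.566, 0.133]
contact_force: [1.4, 0.1, -1.8]
opening: 0.0853
```

```bash
python3 - <<'E'
from h import *
s=ctrl.get_obs();print(s['tool_pos'],s['q'])
go(cw(-.0,.13,.25),down(CR[2]))
E
```

```text
[0.48339442 0.23310918 0.24865556] [ 3.10733845e-01 -1.60579240e-01  1.81741861e+00 -2.14073680e-04
  1.48369883e+00  1.41389586e-01]
q6 0.14 shift [-0.13, -14.68, 6.31] turn [-0.3, 0.1, 0.0]
q6 0.14 shift [-0.13, -14.68, 6.31] turn [179.7, 0.0, -0.1]
```

>>> {"fn": "step_arm", "kwargs": {
  "moves": [
    [[0, -3, 1.3], [0, 0, 0], 0],
    [[0, -6, 2.6], [0, 0, 0], 0],
    [[0, -9, 3.9], [0, 0, 0], 0],
    [[0, -12, 5.2], [0, 0, 0], 0],
    [[0, -14.7, 6.3], [0, 0, 0], 0],
    [[0, -14.7, 6.3], [0, 0, 0], 0],
    [[0, -14.7, 6.3], [0, 0, 0], 0],
    [[0, -14.7, 6.3], [0, 0, 0], 0],
    [[0, -14.7, 6.3], [0, 0, 0], 0],
    [[0, -14.7, 6.3], [0, 0, 0], 0]
  ]
}}

```text
t: 3.12
tool_pos: [0.5698, 0.0998, 0.2488]
tool_rot: [-0.134, 1.566, 0.134]
contact_force: [-0.7, 1.4, 0.7]
opening: -0.0002
```

```bash
python3 - <<'E'
from h import *
np.set_printoptions(precision=4,suppress=True)
im=cams.get_image('wrist');v=im['pixels'].copy()
print(ctrl.get_obs()['tool_pos'],im['position'])
for n,z in [('tab_left',.09),('tab_right',.09),('can_packed',.006),('crate',0)]:
    for r in finder.tip_of('wrist',n)[:2]: print(n,r['at'],round(r['conf'],2),atz(im,r['at'],z))
for a,b,z in [(x,y,z) for x in(-.039,.039) for y in(-.111,.111) for z in(0,.07)]:
    p=proj(im,cw(a,b,z)); cv2.circle(v,(int(p[0]),int(p[1])),3,(0,255,0) if z else (0,0,255),1)
cv2.imwrite('pics/w1.png',v)
E
```

```text
[0.5698 0.0998 0.2488] [0.5558 0.1786 0.3756]
tab_left [282.3, 274.9] 0.76 [0.5865 0.0184 0.09  ]
tab_right [280.6, 355.9] 0.44 [ 0.602  -0.0813  0.09  ]
```

View pics/w1.png

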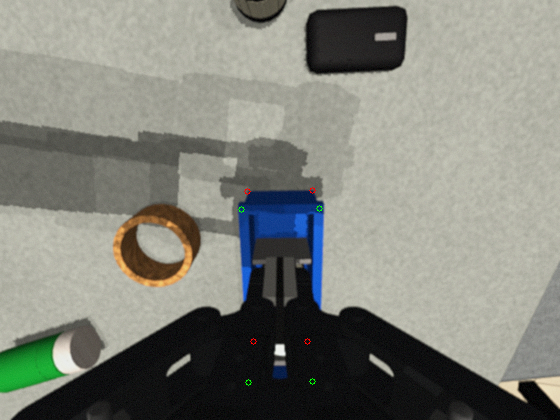

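>>> {"fn": "step_arm", "kwargs": {
  "moves": [
    [[4, -1.5, 0], [0, 0, 0], 0],
    [[8, -3, 0], [0, 0, 0], 0],
    [[12, -4.5, 0], [0, 0, 0], 0],
    [[15, -4.5, 0], [0, 0, 0], 0],
    [[15, -5, 0], [0, 0, 0], 0],
    [[15, -5.8, 0], [0, 0, 0], 0],
    [[15, -6.6, 0], [0, 0, 0], 0],
    [[15, -7.3, 0], [0, 0, 0], 0],
    [[15, -8, 0], [0, 0, 0], 0],
    [[15, -8, 0], [0, 0, 0], 0]
  ]
}}

```text
t: 4.2
tool_pos: [0.5857, 0.0196, 0.1016]
tool_rot: [-0.133, 1.561, 0.132]
contact_force: [0.3, 0.2, 0.7]
opening: -0.0
```

```bash
cat > tabs.py <<'E'
from h import *
np.set_printoptions(precision=4,suppress=True)
I={c:cams.get_image(c) for c in ['scene','side']}
s=ctrl.get_obs();print(s['tool_pos'],s['contact_force'])
def loc(P): 
    c,q=np.cos(CR[2]),np.sin(CR[2]);d=P[:2]-np.array(CR[:2]);return np.array([c*d[0]+q*d[1],-q*d[0]+c*d[1]])
print('tool loc',loc(s['tool_pos']))
for n in ['tab_left','tab_right']:
    for c in I:
        for r in finder.tip_of(c,n)[:2]: print(n,c,round(r['conf'],2),np.round(r['at']),loc(atz(I[c],r['at'],.09)))
for n,z in [('can_packed',.006),('can_standing',0)]:
    for c in I:
        for r in finder.tip_of(c,n)[:2]: P=atz(I[c],r['at'],z);print(n,c,round(r['conf'],2),P,loc(P))
E
python3 tabs.py
```

```text
[0.5851 0.0197 0.1008] [-0.5723  0.1675 -0.7362]
tool loc [0.0007 0.0493]
tab_left scene 0.73 [242. 247.] [-0.0047  0.0348]
tab_left side 0.55 [312. 175.] [0.0058 0.0433]
tab_right scene 0.66 [217. 228.] [-0.0009 -0.0445]
tab_right side 0.83 [334. 194.] [ 0.0056 -0.0506]
can_packed scene 0.74 [ 0.5965 -0.0284  0.006 ] [0.0036 0.    ]
can_packed side 0.81 [ 0.593  -0.0198  0.006 ] [0.0016 0.009 ]
can_standing scene 0.66 [ 0.5906 -0.0384  0.    ] [-0.004  -0.0089]
can_standing scene 0.65 [ 0.5979 -0.0225  0.    ] [0.0059 0.0055]
can_standing side 0.95 [0.5089 0.2781 0.    ] [-0.0294  0.3171]
```

>>> {"fn": "step_arm", "kwargs": {
  "moves": [
    [[-2, 0.5, 0], [0, 0, 0], 0],
    [[-6, 0.5, 0], [0, 0, 0], 0],
    [[-9, -1, 0], [0, 0, 0], 0],
    [[-9, -5, 0], [0, 0, 0], 0],
    [[-9, -9, 0], [0, 0, 0], 0],
    [[-9, -13, 0], [0, 0, 0], 0],
    [[-7, -14.5, 0], [0, 0, 0], 0],
    [[-3.5, -14.5, 0], [0, 0, 0], 0],
    [[0, -14.5, 0], [0, 0, 0], 0],
    [[0, -14.5, 0], [0, 0, 0], 0]
  ]
}}

```text
t: 5.53
tool_pos: [0.6029, -0.1213, 0.0903]
tool_rot: [-0.129, 1.579, 0.137]
contact_force: [-1.1, 1.3, -2.5]
opening: 0.0
```

```bash
python3 - <<'E'
from h import *
print(ctrl.get_obs()['tool_pos'])
go(cw(.001,-.05,.1),down(CR[2]))
E
```

```text
[ 0.60292594 -0.12131217  0.09027274]
q6 -0.49 shift [-0.95, 4.27, 0.69] turn [-0.3, -0.7, -0.4]
q6 -0.49 shift [-0.95, 4.27, 0.69] turn [179.7, -0.6, 1.1]
```

>>> {"fn": "step_arm", "kwargs": {
  "moves": [
    [[-1, 0, 0.4], [0, 0, 0], 0],
    [[-1, 0.5, 0.7], [0, 0, 0], 0],
    [[-1, 1.2, 0.7], [0, 0, 0], 0],
    [[-1, 1.9, 0.7], [0, 0, 0], 0],
    [[-1, 2.6, 0.7], [0, 0, 0], 0],
    [[-1, 3.2, 0.7], [0, 0, 0], 0],
    [[-1, 3.8, 0.7], [0, 0, 0], 0],
    [[-1, 4.3, 0.7], [0, 0, 0], 0],
    [[-1, 4.3, 0.7], [0, 0, 0], 0],
    [[-1, 4.3, 0.7], [0, 0, 0], 0]
  ]
}}

```text
t: 6.37
tool_pos: [0.6025, -0.0771, 0.1004]
tool_rot: [-0.129, 1.579, 0.138]
contact_force: [-0.5, 0.3, -0.3]
opening: 0.0002
```

```bash
python3 tabs.py; python3 - <<'E'
from h import *
go(cw(.0,-.13,.25),down(CR[2]))
go(cw(.0,.2,.30),down(CR[2]))
E
```

```text
[ 0.6022 -0.0774  0.0998] [-0.3191  0.3736 -0.8073]
tool loc [ 0.0006 -0.0492]
tab_left scene 0.67 [234. 260.] [0.0299 0.0444]
tab_left scene 0.6 [243. 250.] [0.0002 0.0407]
tab_left side 0.44 [316. 177.] [0.0083 0.0301]
tab_right scene 0.67 [221. 233.] [ 0.0037 -0.0271]
tab_right side 0.59 [329. 192.] [-0.0009 -0.0394]
can_packed scene 0.7 [ 0.5997 -0.0199  0.006 ] [0.0081 0.0079]
can_packed side 0.71 [ 0.5944 -0.019   0.006 ] [0.0031 0.0096]
can_standing scene 0.59 [0.5229 0.2782 0.    ] [-0.0156  0.3147]
can_standing side 0.96 [0.5109 0.2791 0.    ] [-0.0272  0.3177]
q6 -0.42 shift [-15.02, -7.92, -0.24] turn [-0.3, -0.7, -0.4]
q6 -0.42 shift [-15.02, -7.92, -0.24] turn [179.7, -0.6, 1.1]
q6 -0.42 shift [-19.8, 25.11, -0.49] turn [-0.3, -0.7, -0.4]
q6 -0.42 shift [-19.8, 25.11, -0.49] turn [179.7, -0.6, 1.1]
```

```bash
python3 - <<'E'
from h import *
go([.515,.28,.22],down(CR[2]))
E
```

```text
q6 -0.42 shift [-11.69, 36.83, -2.76] turn [-0.3, -0.7, -0.4]
q6 -0.42 shift [-11.69, 36.83, -2.76] turn [179.7, -0.6, 1.1]
```

>>> {"fn": "step_arm", "kwargs": {
  "moves": [
    [[-3, -0.4, 0], [0, 0, 0], 0],
    [[-7, -0.4, 0], [0, 0, 0], 0],
    [[-10.5, 0, 0], [0, 0, 0], 0],
    [[-11.7, 4, 0], [0, 0, 0], 0],
    [[-11.7, 8, -0.5], [0, 0, 0], 0],
    [[-11.7, 12, -1], [0, 0, 0], 0.5],
    [[-11.7, 16, -1.5], [0, 0, 0], 1],
    [[-11.7, 20, -2], [0, 0, 0], 1],
    [[-11.7, 24, -2.4], [0, 0, 0], 1],
    [[-11.7, 28, -2.8], [0, -0.7, 0], 1]
  ]
}}

```text
t: 7.7
tool_pos: [0.5288, 0.1946, 0.2197]
tool_rot: [-0.127, 1.567, 0.138]
contact_force: [0.7, -0.4, 0.2]
opening: 0.0607
```

```bash
cat > look.py <<'E'
from h import *
import sys
np.set_printoptions(precision=4,suppress=True)
n=sys.argv[1]; z=float(sys.argv[2])
im=cams.get_image('wrist');s=ctrl.get_obs();print('tool',s['tool_pos'],s['contact_force'],s['opening'])
for r in finder.tip_of('wrist',n)[:3]: print('tip',np.round(r['at']),round(r['conf'],2),atz(im,r['at'],z))
for r in finder.regions_of('wrist',n)[:3]: print('reg',np.round(r['at']),round(r['conf'],2),r['region'].sum())
cv2.imwrite('pics/%s.png'%sys.argv[3],im['pixels'])
E
python3 look.py can_standing 0 w2; python3 -c "
from h import *
go([.515,.28,.22],down(CR[2]))"
```

```text
tool [0.5264 0.2008 0.2198] [-2.723   4.2319  0.7719] 0.06799990641259622
tip [283.  97.] 0.76 [0.5175 0.2824 0.    ]
reg [287.  95.] 0.97 5796
q6 0.04 shift [0.02, 8.58, 0.14] turn [-0.1, 0.0, -0.4]
q6 0.04 shift [0.02, 8.58, 0.14] turn [179.9, -0.6, -0.0]
```

>>> {"fn": "step_arm", "kwargs": {
  "moves": [
    [[0, 3, 0.2], [0, 0, 0], 1],
    [[0, 6, 0.4], [0, 0, 0], 1],
    [[0, 8.7, 0.4], [0, 0, 0], 1],
    [[1, 8.7, 0.4], [0, 0, 0], 1],
    [[3, 8.7, 0.4], [0, 0, 0], 1],
    [[6, 8.7, 0.4], [0, 0, 0], 1],
    [[9, 8.7, 0.4], [0, 0, 0], 1],
    [[12, 8.7, 0.4], [0, 0, 0], 1],
    [[12, 8.7, 0.4], [0, 0, 0], 1],
    [[12, 8.7, 0.4], [0, 0, 0], 1]
  ]
}}

```text
t: 8.68
tool_pos: [0.5162, 0.2805, 0.098]
tool_rot: [-0.132, 1.572, 0.139]
contact_force: [0.2, 0.8, 0.7]
opening: 0.0853
```

>>> {"fn": "step_arm", "kwargs": {
  "grip_force": 50,
  "moves": [
    [[0, 0, 0], [0, 0, 0], 0],
    [[0, 0, 0], [0, 0, 0], 0],
    [[0, 0, 0], [0, 0, 0], 0],
    [[0, 0, 0], [0, 0, 0], 0],
    [[0, 0, 0], [0, 0, 0], 0],
    [[0, 0, 0], [0, 0, 0], 0],
    [[-2, 0, 0], [0, 0, 0], 0],
    [[-5, 0, 0], [0, 0, 0], 0],
    [[-8, 0, 0], [0, 0, 0], 0],
    [[-11, 0, 0], [0, 0, 0], 0]
  ]
}}

```text
t: 9.52
tool_pos: [0.5156, 0.2797, 0.2077]
tool_rot: [-0.132, 1.575, 0.139]
contact_force: [0.6, 0.8, -3.8]
opening: 0.0546
```

```bash
python3 look.py can_standing 0 w3; python3 -c "
from h import *
go(cw(.001,.073,.235),down(CR[2]))"
```

```text
tool [0.519  0.2811 0.2162] [3.3532 2.1784 2.0485] 0.05495405049933273
tip [278. 218.] 0.9 [0.5189 0.2411 0.    ]
reg [278. 291.] 0.57 19561
q6 0.19 shift [-2.58, -24.47, 2.15] turn [-0.1, 0.0, -0.4]
q6 0.19 shift [-2.58, -24.47, 2.15] turn [179.9, -0.6, -0.1]
```

>>> {"fn": "step_arm", "kwargs": {
  "moves": [
    [[-2, -3, 0.3], [0, 0, 0], 0],
    [[-2.5, -6, 0.6], [0, 0, 0], 0],
    [[-2.5, -9, 0.9], [0, 0, 0], 0],
    [[-2.5, -12, 1.2], [0, 0, 0], 0],
    [[-2.5, -15, 1.5], [0, 0, 0], 0],
    [[-2.5, -18, 1.7], [0, 0, 0], 0],
    [[-2.5, -21, 1.9], [0, 0, 0], 0],
    [[-2.5, -23, 2.1], [0, 0, 0], 0],
    [[-2.5, -24.5, 2.1], [0, 0, 0], 0],
    [[-2.5, -24.5, 2.1], [0, 0, 0], 0]
  ]
}}

```text
t: 10.5
tool_pos: [0.5796, 0.04, 0.2303]
tool_rot: [-0.128, 1.573, 0.138]
contact_force: [0.1, 1.1, -4.9]
opening: 0.0545
```

```bash
python3 - <<'E'
from h import *
np.set_printoptions(precision=4,suppress=True)
I={c:cams.get_image(c) for c in ['scene','side']}
s=ctrl.get_obs();print(s['tool_pos'])
out=[]
for c,im in I.items():
    v=im['pixels']
    K=crate_pts(.593,-.029,.175)
    v=v.copy()
    x,y=[int(t) for t in proj(im,cw(0,.02,.08))]
    v=cv2.resize(v[y-65:y+65,x-65:x+65],None,fx=3,fy=3,interpolation=cv2.INTER_CUBIC)
    def P(p): q=proj(im,p); return int((q[0]-x+65)*3),int((q[1]-y+65)*3)
    for p in K: cv2.circle(v,P(p),3,(0,255,0),1)
    for yy in (.0,.072,.036,-.036): cv2.circle(v,P(cw(0,yy,.126 if yy in(0,.072) else .104)),4,(0,0,255),1)
    out.append(v)
cv2.imwrite('pics/c4.png',np.hstack(out))
go(cw(.001,.073,.235),down(CR[2]))
E
```

```text
[0.5794 0.0426 0.2311]
q6 -0.23 shift [-0.39, 0.01, 0.19] turn [-0.2, -0.2, -0.5]
q6 -0.23 shift [-0.39, 0.01, 0.19] turn [179.8, -0.7, 0.4]
```

View pics/c4.png

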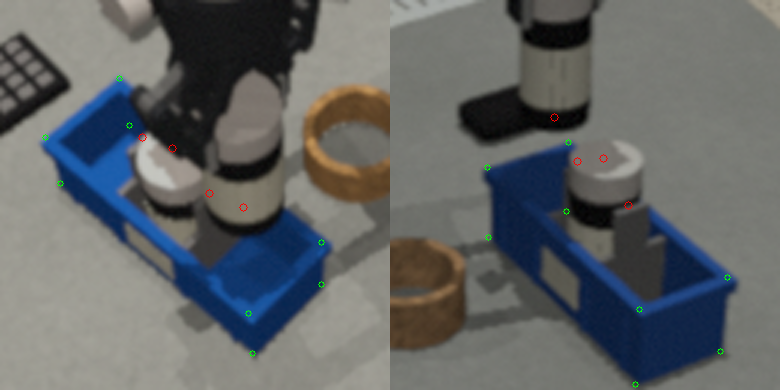

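>>> {"fn": "step_arm", "kwargs": {
  "moves": [
    [[1, 0, 0.2], [0, 0, 0], 0],
    [[3, 0, 0.2], [0, 0, 0], 0],
    [[5, 0, 0.2], [0, 0, 0], 0],
    [[6.5, 0, 0.2], [0, 0, 0], 0],
    [[8, 0, 0.2], [0, 0, 0], 0],
    [[9.5, 0, 0.2], [0, 0, 0], 0],
    [[10.5, 0, 0.2], [0, 0, 0], 0],
    [[11.3, 0, 0.2], [0, 0, 0], 0],
    [[12, 0, 0.2], [0, 0, 0], 0],
    [[12.2, 0, 0.2], [0, 0, 0], 0]
  ]
}}

```text
t: 11.43
tool_pos: [0.5799, 0.0443, 0.1075]
tool_rot: [-0.129, 1.574, 0.142]
contact_force: [-0.3, -0.1, -3.7]
opening: 0.0547
```

```bash
python3 tabs.py | grep -v tab_right; python3 - <<'E'
from h import *
go(cw(.001,.073,.104),down(CR[2]))
E
```

```text
[0.5806 0.0441 0.1089] [ 0.1122 -0.4771 -3.6147]
tool loc [0.0006 0.0741]
tab_left side 0.55 [314. 176.] [0.0064 0.0363]
can_packed scene 0.68 [ 0.5979 -0.0144  0.006 ] [0.0073 0.0135]
can_packed side 0.77 [ 0.5945 -0.0269  0.006 ] [0.0018 0.0018]
can_packed side 0.39 [0.6432 0.137  0.006 ] [0.0783 0.1547]
can_standing scene 0.84 [0.5829 0.0442 0.    ] [0.0028 0.0739]
can_standing scene 0.47 [ 0.5803 -0.1145  0.    ] [-0.0274 -0.082 ]
can_standing side 0.91 [0.5791 0.0536 0.    ] [0.0007 0.0838]
q6 -0.23 shift [0.56, -0.08, 0.02] turn [-0.2, -0.2, -0.5]
q6 -0.23 shift [0.56, -0.08, 0.02] turn [179.8, -0.7, 0.3]
```

>>> {"fn": "step_arm", "kwargs": {
  "moves": [
    [[0.2, 0, 0], [0, 0, 0], 0],
    [[0.3, 0, 0], [0, 0, 0], 0],
    [[0.4, 0, 0], [0, 0, 0], 0],
    [[0.5, 0, 0], [0, 0, 0], 0],
    [[0.5, 0, 0], [0, 0, 0], 0],
    [[0.6, 0, 0], [0, 0, 0], 0],
    [[0.7, 0, 0], [0, 0, 0], 0],
    [[0.7, 0, 0], [0, 0, 0], 0],
    [[0.7, 0, 0], [0, 0, 0], 0],
    [[0.7, 0, 0], [0, 0, 0], 0]
  ]
}}

```text
t: 12.77
tool_pos: [0.5816, 0.0439, 0.1068]
tool_rot: [-0.129, 1.571, 0.141]
contact_force: [-7.3, 0.6, 15.5]
opening: 0.0548
```

>>> {"fn": "step_arm", "kwargs": {
  "moves": [
    [[-0.1, 0, 0], [0, 0, 0], 0],
    [[-0.2, 0, 0], [0, 0, 0], 0],
    [[-0.2, 0, 0], [0, 0, 0], 0.8],
    [[-0.2, 0, 0], [0, 0, 0], 0.9],
    [[-0.2, 0, 0], [0, 0, 0], 1],
    [[-0.2, 0, 0], [0, 0, 0], 1],
    [[-2, 0, 0], [0, 0, 0], 1],
    [[-6, 0, 0], [0, 0, 0], 1],
    [[-10, 0, 0], [0, 0, 0], 1],
    [[-13, 0, 0], [0, 0, 0], 1]
  ]
}}

```text
t: 13.6
tool_pos: [0.5829, 0.0429, 0.2399]
tool_rot: [-0.129, 1.568, 0.14]
contact_force: [1.6, -0.7, 2.3]
opening: 0.0853
```

```bash
cat > crop.py <<'E'
from h import *
import sys
out=[]
for c in ['scene','side']:
    im=cams.get_image(c)
    P=eval(sys.argv[2]); h=int(sys.argv[3]) if len(sys.argv)>3 else 65
    x,y=[int(t) for t in proj(im,P)]; v=im['pixels'][max(0,y-h):y+h,max(0,x-h):x+h]
    out.append(cv2.resize(v,(390,390),interpolation=cv2.INTER_CUBIC))
cv2.imwrite('pics/%s.png'%sys.argv[1],np.hstack(out))
print(ctrl.get_obs()['tool_pos'],ctrl.get_obs()['q'])
E
python3 crop.py c5 'cw(0,.02,.08)'
python3 m.py | tail -4
python3 -c "
from h import *
go([.46,-.255,.32],axes([-.7,0,-.7],[0,1,0]))"
```

```text
[0.5858883  0.04277088 0.24488656] [-0.05686257 -0.0392315   1.71101494  0.00689395  1.46184944 -0.22933872]
q6 -0.23 shift [-8.63, -27.21, -17.11] turn [-75.7, 31.4, 36.6]
q6 -0.23 shift [-8.63, -27.21, -17.11] turn [94.4, 38.3, -32.8]Traceback (most recent call last):
  File "m.py", line 9, in <module>
    r=finder.tip_of(c,'crate')[0]['at']
      ~~~~~~~~~~~~~~~~~~~~~~~~^^^
IndexError: list index out of range
```

View pics/c5.png

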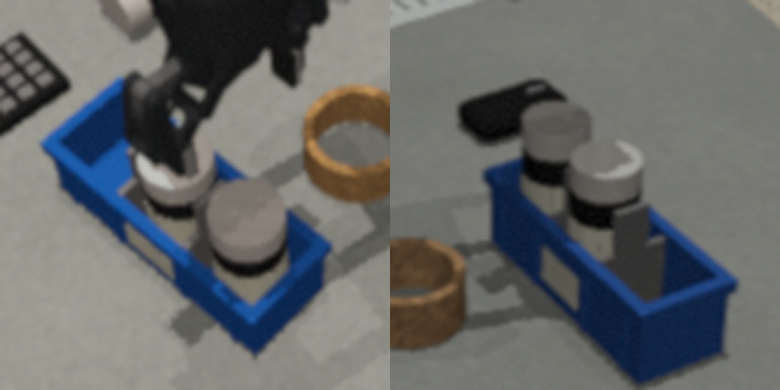

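Side and scene crops: the first can stands upright in the +y cell, with the middle can upright beside its partition. Now I go above the lying can.

```bash
python3 -c "
from h import *
go([.48,-.253,.27],down(1.65))"
```

```text
q6 -0.23 shift [-3.64, -27.4, -15.07] turn [-84.7, 0.1, -0.7]
q6 -0.23 shift [-3.64, -27.4, -15.07] turn [95.3, -0.7, -0.1]
```

>>> {"fn": "step_arm", "kwargs": {
  "moves": [
    [[-2, -2, -1], [-7, 0, 0], 1],
    [[-3.6, -5, -2.7], [-14, 0, 0], 1],
    [[-3.6, -8, -4.4], [-21, 0, 0], 1],
    [[-3.6, -11, -6], [-28, 0, 0], 1],
    [[-3.6, -14, -7.7], [-35, 0, 0], 1],
    [[-3.6, -17, -9.4], [-42, 0, 0], 1],
    [[-3.6, -20, -11], [-49, 0, 0], 1],
    [[-3.6, -23, -12.7], [-56, 0, 0], 1],
    [[-3.6, -26, -14.3], [-63, 0, 0], 1],
    [[-3.6, -27.4, -15], [-70, 0, 0], 1]
  ]
}}

```text
t: 14.73
tool_pos: [0.4786, -0.2553, 0.2669]
tool_rot: [-1.063, 1.293, 1.087]
contact_force: [0.6, 0.2, 0.1]
opening: 0.0855
```

>>> {"fn": "step_arm", "kwargs": {
  "moves": [
    [[0, 0, 0], [-7, 0, 0], 1],
    [[0, 0, 0], [-14, 0, 0], 1],
    [[0, 0, 0], [-14.7, 0, 0], 1],
    [[0, 0, 0], [-14.7, 0, 0], 1],
    [[0, 0, 0], [-14.7, 0, 0], 1],
    [[0, 0, 0], [-14.7, 0, 0], 1],
    [[0, 0, 0], [-14.7, 0, 0], 1],
    [[0, 0, 0], [-14.7, 0, 0], 1],
    [[0, 0, 0], [-14.7, 0, 0], 1],
    [[0, 0, 0], [-14.7, 0, 0], 1]
  ]
}}

```text
t: 15.57
tool_pos: [0.4787, -0.2552, 0.267]
tool_rot: [-1.252, 1.174, 1.277]
contact_force: [1.2, -0.5, 0.4]
opening: 0.0852
```

```bash
cat > lie.py <<'E'
from h import *
np.set_printoptions(precision=4,suppress=True)
im=cams.get_image('wrist');I={'wrist':im}
cv2.imwrite('pics/w6.png',im['pixels'])
s=ctrl.get_obs();print(s['tool_pos'],s['q'])
pred=np.mean([proj(im,p) for p in cyl(np.array([.404,-.257,.028]),[np.cos(.082),np.sin(.082),0])],0);print('pred',pred)
for r in finder.tip_of('wrist','can_lying'): print(np.round(r['at']),r['conf'],atz(im,r['at'],.028))
rs=finder.regions_of('wrist','can_lying')
for r in rs: print(r['at'],r['conf'],r['region'].sum())
r=min(rs,key=lambda r:np.hypot(*(np.array(r['at'])-pred)))
print(fit(lambda x:cyl(np.array([x[0],x[1],.028]),[np.cos(x[2]),np.sin(x[2]),0]),[(im,r['region'])],[.404,-.257,.082],[.01,.01,.1]))
E
python3 lie.py
```

```text
[ 0.4787 -0.2552  0.267 ] [-0.6272 -0.1467  1.7746  0.0001  1.5281 -2.2732]
pred [281.6058 164.4809]
[136.  88.] 0.83 [ 0.3903 -0.4139  0.028 ]
[282. 116.] 0.75 [ 0.408  -0.2565  0.028 ]
[361.2, 34.5] 0.84 4528
[284.6, 167.0] 0.65 5304
[143.9, 139.1] 0.65 6338
(array([ 0.4067, -0.2562,  0.0856]), np.float64(0.03619909502262444))
```

View pics/w6.png

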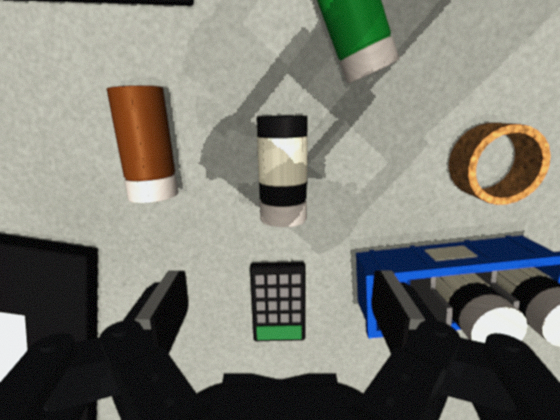

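```bash
python3 -c "
from h import *
w=.0856;u=np.array([np.cos(w),np.sin(w),0]);d=(-u+[0,0,-1])/2**.5
P=np.array([.4067,-.2562,.031])+.09*u+.002*d
print(P)
M=axes(d,[-u[1],u[0],0])
go(P-.12*d,M)"
```

```text
[ 0.49496143 -0.24862631  0.02958579]
q6 -2.27 shift [15.15, -10.33, 0.49] turn [-0.4, 0.7, 44.4]
q6 -2.27 shift [15.15, -10.33, 0.49] turn [166.3, 67.9, -1.1]
```

>>> {"fn": "step_arm", "kwargs": {
  "moves": [
    [[1, -2, 0], [0, 0, 6], 1],
    [[2, -4, 0.2], [0, 0, 12], 1],
    [[4, -6, 0.3], [0, 0, 18], 1],
    [[6, -8, 0.4], [0, 0, 25], 1],
    [[8, -9.5, 0.5], [0, 0, 31], 1],
    [[10, -10.3, 0.5], [0, 0, 38], 1],
    [[12, -10.3, 0.5], [0, 0, 44.4], 1],
    [[14, -10.3, 0.5], [0, 0, 44.4], 1],
    [[15, -10.3, 0.5], [0, 0, 44.4], 1],
    [[15, -10.3, 0.5], [0, 0, 44.4], 1]
  ]
}}

```text
t: 16.55
tool_pos: [0.5778, -0.2406, 0.1124]
tool_rot: [-0.795, 1.745, 1.822]
contact_force: [0.3, 0.2, -0.0]
opening: 0.0853
```

```bash
python3 -c "
from h import *
w=.0856;u=np.array([np.cos(w),np.sin(w),0]);d=(-u+[0,0,-1])/2**.5
P=np.array([.4067,-.2562,.031])+.09*u+.002*d
M=axes(d,[-u[1],u[0],0])
print(ctrl.get_obs()['tool_pos'],ctrl.get_obs()['q'])
go(P,M)"; sed -i 's/w6/w7/' lie.py; python3 lie.py
```

```text
[ 0.57779521 -0.24060268  0.11237383] [-0.38417453  0.6206933   1.27958885 -0.33869405  1.95950784 -2.04611056]
q6 -2.05 shift [11.74, -0.03, -0.28] turn [0.1, 0.9, -0.3]
q6 -2.05 shift [11.74, -0.03, -0.28] turn [-179.9, 0.5, 1.4]
[ 0.5786 -0.2412  0.1153] [-0.3845  0.6174  1.2779 -0.3391  1.9606 -2.0463]
pred [275.2729 184.7815]
[114. 103.] 0.97 [ 0.3896 -0.4142  0.028 ]
[275. 126.] 0.96 [ 0.4057 -0.2572  0.028 ]
[318.  25.] 0.87 [ 0.2511 -0.2205  0.028 ]
[278.5, 187.0] 0.81 9851
[345.9, 58.1] 0.76 6591
[98.4, 159.3] 0.66 10198
(array([ 0.4055, -0.2569,  0.0951]), np.float64(0.02304334585321287))
```

>>> {"fn": "step_arm", "kwargs": {
  "moves": [
    [[2, 0, -0.2], [0, 0, 0], 1],
    [[4, 0, -0.2], [0, 0, 0], 1],
    [[6, 0, -0.2], [0, 0.9, 0], 1],
    [[8, 0, -0.2], [0, 0.9, 0], 1],
    [[10, 0, -0.2], [0, 0.9, 0], 1],
    [[11, 0, -0.2], [0, 0.9, 0], 1],
    [[12, 0, -0.2], [0, 0.9, 0], 1],
    [[12, 0, -0.2], [0, 0.9, 0], 1],
    [[12, 0, -0.2], [0, 0.9, 0], 1],
    [[12, 0, -0.2], [0, 0.9, 0], 1]
  ]
}}

```text
t: 17.53
tool_pos: [0.497, -0.2501, 0.0349]
tool_rot: [-0.822, 1.754, 1.808]
contact_force: [0.9, 0.2, 0.1]
opening: 0.0857
```

>>> {"fn": "step_arm", "kwargs": {
  "grip_force": 60,
  "moves": [
    [[0, 0, 0], [0, 0, 0], 0],
    [[0, 0, 0], [0, 0, 0], 0],
    [[0, 0, 0], [0, 0, 0], 0],
    [[0, 0, 0], [0, 0, 0], 0],
    [[0, 0, 0], [0, 0, 0], 0],
    [[0, 0, 0], [0, 0, 0], 0],
    [[0, 0, 0], [0, 0, 0], 0],
    [[0, 0, 0], [0, 0, 0], 0],
    [[0, 0, 0], [0, 0, 0], 0],
    [[0, 0, 0], [0, 0, 0], 0]
  ]
}}

```text
t: 18.37
tool_pos: [0.4983, -0.2503, 0.036]
tool_rot: [-0.825, 1.753, 1.806]
contact_force: [4.5, 1.4, 5.3]
opening: 0.054
```

```bash
python3 -c "
from h import *
s=ctrl.get_obs()
T=R.from_rotvec(s['tool_rot']).as_matrix();print(T.round(3))
w=.09;u=np.array([np.cos(w),np.sin(w),0]);d=(-u+[0,0,-1])/2**.5
# can axis in the tool frame; grasp distance
a=T.T@u;print('axis in tool',a)
b=T.T@(np.array([.406,-.2566,.028])-s['tool_pos']);print('bottom in tool',b)
go(s['tool_pos']-[0,0,-.2],T)
# upright pose: rotate about horizontal (u->z)
n=np.cross(u,[0,0,1]);Q=R.from_rotvec(n*np.pi/2).as_matrix()
M=Q@T
for p in ([.50,-.25,.2],[.55,-.25,.2]): go(p,M)
print(M[:,0])
"
```

```text
[[-0.698 -0.71  -0.086]
 [-0.065 -0.057  0.996]
 [-0.713  0.701 -0.006]]
axis in tool [-0.70144987 -0.71270782  0.00395533]
bottom in tool [0.07055687 0.06028679 0.00166276]
q6 -2.03 shift [-14.25, 14.03, -0.12] turn [0.0, 0.0, 0.0]
q6 -2.03 shift [-14.25, 14.03, -0.12] turn [180.0, 0.0, 0.0]
q6 -2.03 shift [-11.81, 11.38, -0.09] turn [0.1, -0.6, -90.0]
q6 -2.03 shift [-11.81, 11.38, -0.09] turn [-127.2, 127.2, -0.9]
q6 -2.03 shift [-15.3, 7.82, -0.52] turn [0.1, -0.6, -90.0]
q6 -2.03 shift [-15.3, 7.82, -0.52] turn [-127.2, 127.2, -0.9]
[ 0.70997952  0.06242724 -0.70144987]
```

>>> {"fn": "step_arm", "kwargs": {
  "moves": [
    [[-2, 1.8, 0], [0, 0, 0], 0],
    [[-5, 4, -0.1], [0, 0, 0], 0],
    [[-7.5, 5.5, -0.2], [0, 0, -6], 0],
    [[-10, 7, -0.2], [0, 0, -12], 0],
    [[-12, 8, -0.3], [0, 0, -18], 0],
    [[-14, 8.5, -0.4], [0, 0, -24], 0],
    [[-14.6, 8.5, -0.4], [0, 0, -31], 0],
    [[-14.6, 8.5, -0.4], [0, 0, -38], 0],
    [[-14.6, 8.5, -0.4], [0, 0, -45], 0],
    [[-14.6, 8.5, -0.4], [0, 0, -52], 0]
  ]
}}

```text
t: 19.2
tool_pos: [0.5399, -0.2495, 0.1993]
tool_rot: [-1.334, 1.067, 1.17]
contact_force: [-0.3, -0.5, -3.5]
opening: 0.0541
```

```bash
cat > up.py <<'E'
from h import *
import sys
np.set_printoptions(precision=4,suppress=True)
s=ctrl.get_obs()
print(s['tool_pos'],s['q'],s['opening'],s['contact_force'])
T=R.from_rotvec(s['tool_rot']).as_matrix()
a=np.array([-.7014,-.7127,.004]);b=np.array([.0706,.0603,.0017])
ax=T@a;print('axis',ax,'bottom',s['tool_pos']+T@b)
n=np.cross(ax,[0,0,1]);an=np.arctan2(np.linalg.norm(n),ax[2]);M=R.from_rotvec(n/np.linalg.norm(n)*an).as_matrix()@T
P=np.array(eval(sys.argv[1]));go(P-M@b,M)
E
python3 up.py '[.54,-.25,.04]'
```

```text
[ 0.5399 -0.2495  0.1993] [-0.5934 -0.0565  1.8088  0.0831  1.2806 -2.27  ] 0.054145899394978804 [-0.3046 -0.5389 -3.492 ]
axis [0.6086 0.0617 0.791 ] bottom [ 0.4898 -0.2526  0.1213]
q6 -2.27 shift [6.52, 1.69, -0.21] turn [0.3, -0.5, -37.7]
q6 -2.27 shift [6.52, 1.69, -0.21] turn [-170.0, 58.1, -0.8]
```

>>> {"fn": "step_arm", "kwargs": {
  "moves": [
    [[0.5, 0.2, 0], [0, 0, -7], 0],
    [[1, 0.4, -0.1], [0, 0, -14], 0],
    [[2, 0.6, -0.1], [0, 0, -21], 0],
    [[3, 0.8, -0.2], [0, 0, -28], 0],
    [[4, 1, -0.2], [0, 0, -34], 0],
    [[5, 1.3, -0.2], [0.3, -0.5, -37.7], 0],
    [[6, 1.6, -0.2], [0.3, -0.5, -37.7], 0],
    [[6.5, 1.7, -0.2], [0.3, -0.5, -37.7], 0],
    [[6.5, 1.7, -0.2], [0.3, -0.5, -37.7], 0],
    [[6.5, 1.7, -0.2], [0.3, -0.5, -37.7], 0]
  ]
}}

```text
t: 20.03
tool_pos: [0.532, -0.2525, 0.1323]
tool_rot: [-1.512, 0.546, 0.676]
contact_force: [0.2, -0.4, -2.3]
opening: 0.0543
```

```bash
python3 up.py '[.54,-.25,.006]'; python3 crop.py c8 '[.54,-.25,.1]' 75
```

```text
[ 0.532  -0.2525  0.1323] [-0.8313 -0.1977  2.195   0.8876  0.8191 -3.0092] 0.05426789324266075 [ 0.2026 -0.3728 -2.3316]
axis [0.0013 0.0003 1.    ] bottom [ 0.5397 -0.2497  0.0398]
q6 -3.01 shift [2.38, 2.39, -0.04] turn [0.0, -0.0, -0.1]
q6 -3.01 shift [2.38, 2.39, -0.04] turn [-180.0, 0.1, -0.0]
[ 0.53280183 -0.25294223  0.13381885] [-0.83090534 -0.19851244  2.19336867  0.88801962  0.8189962  -3.00941913]
```

View pics/c8.png

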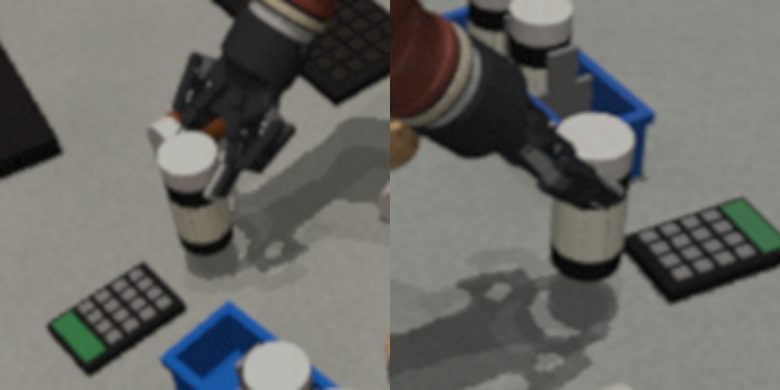

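Both crops show the can held upright just above the desk, clear of the calculator. Lowering it.

>>> {"fn": "step_arm", "kwargs": {
  "moves": [
    [[0.5, 0.5, 0], [0, 0, 0], 0],
    [[1, 1, 0], [0, 0, 0], 0],
    [[1.5, 1.5, 0], [0, 0, 0], 0],
    [[2, 2, 0], [0, 0, 0], 0],
    [[2.3, 2.3, 0], [0, 0, 0], 0],
    [[2.5, 2.5, 0], [0, 0, 0], 0],
    [[2.7, 2.7, 0], [0, 0, 0], 0],
    [[2.8, 2.8, 0], [0, 0, 0], 0],
    [[2.9, 2.9, 0], [0, 0, 0], 0],
    [[2.9, 2.9, 0], [0, 0, 0], 0]
  ]
}}

```text
t: 20.97
tool_pos: [0.5332, -0.2529, 0.0928]
tool_rot: [-1.514, 0.545, 0.674]
contact_force: [0.4, -0.2, -2.9]
opening: 0.0539
```

```bash
python3 up.py '[.54,-.25,.0]'
```

```text
[ 0.5332 -0.2529  0.0928] [-0.8302 -0.1181  2.2059  0.9614  0.7624 -3.1133] 0.05386774807233455 [ 0.3659 -0.2489 -2.9143]
axis [-0.0007  0.0022  1.    ] bottom [ 0.541  -0.2504  0.0003]
q6 -3.11 shift [-0.05, 0.09, 0.02] turn [0.1, -0.1, 0.0]
q6 -3.11 shift [-0.05, 0.09, 0.02] turn [-179.9, -0.0, -0.1]
```

>>> {"fn": "step_arm", "kwargs": {
  "moves": [
    [[0, 0, 0], [2.8, 2.8, 0], 0],
    [[0, 0, 0], [5.6, 5.7, 0], 0],
    [[0, 0, 0], [8.4, 8.5, 0], 0],
    [[0.1, 0.1, 0], [8.4, 8.5, 0], 0],
    [[0.2, 0.2, 0], [8.4, 8.5, 0], 0],
    [[0.3, 0.3, 0], [8.4, 8.5, 0], 0],
    [[0.4, 0.4, 0], [8.4, 8.5, 0], 0],
    [[0.4, 0.4, 0], [8.4, 8.5, 0], 0],
    [[0.4, 0.4, 0], [8.4, 8.5, 0], 0],
    [[0.4, 0.4, 0], [8.4, 8.5, 0], 0]
  ]
}}

```text
t: 21.8
tool_pos: [0.5361, -0.2529, 0.0921]
tool_rot: [-1.434, 0.682, 0.511]
contact_force: [-9.0, 11.3, 19.3]
opening: 0.0539
```

```bash
python3 up.py '[.54,-.25,.0]'
```

```text
[ 0.5361 -0.2529  0.0921] [-0.7642 -0.1688  2.2542  0.9293  0.5743 -2.8947] 0.05389441087204787 [-9.0233 11.2968 19.28  ]
axis [-0.0075 -0.0008  0.9999] bottom [ 0.545  -0.2517 -0.0003]
q6 -2.89 shift [-0.35, 0.29, 0.12] turn [-0.1, 0.1, 0.4]
q6 -2.89 shift [-0.35, 0.29, 0.12] turn [179.9, 0.7, -0.1]
```

>>> {"fn": "step_arm", "kwargs": {
  "moves": [
    [[-0.1, -0.1, 0], [0, 0, 0], 0],
    [[-0.2, -0.2, 0], [0, 0, 0], 0],
    [[-0.2, -0.2, 0], [0, 0, 0], 0.8],
    [[-0.2, -0.2, 0], [0, 0, 0], 1],
    [[-0.2, -0.2, 0], [0, 0, 0], 1],
    [[-0.2, -0.2, 0], [0, 0, 0], 1],
    [[-2, -0.2, 0], [0, 0, 0], 1],
    [[-5, -0.2, 0], [0, 0, 0], 1],
    [[-8, -0.2, 0], [0, 0, 0], 1],
    [[-12, -0.2, 0], [0, 0, 0], 1]
  ]
}}

```text
t: 22.63
tool_pos: [0.4509, -0.2422, 0.1758]
tool_rot: [-1.431, 0.683, 0.516]
contact_force: [0.1, -0.6, 1.4]
opening: 0.0851
```

```bash
python3 look.py can_standing 0 w9; python3 crop.py c9 '[.54,-.25,.06]' 75; python3 - <<'E'
from h import *
for c in ['scene','side']:
    im=cams.get_image(c)
    for r in finder.tip_of(c,'can_standing'): print(c,round(r['conf'],2),atz(im,r['at'],0))
go([.545,-.252,.24],down(CR[2]))
E
```

```text
tool [ 0.4504 -0.2445  0.1873] [-0.4649 -2.3561  5.304 ] 0.08535237061776785
[ 0.45178628 -0.24343761  0.17729326] [-0.91492527 -0.58033392  2.38538309  0.74363548  0.86619946 -2.72398474]
scene 0.91 [0.58457689 0.04329199 0.        ]
side 0.91 [0.58245757 0.05100771 0.        ]
q6 -2.72 shift [2.13, -11.23, 0.21] turn [68.9, 29.5, 38.8]
q6 -2.72 shift [2.13, -11.23, 0.21] turn [-100.5, -41.9, 31.9]
```

View pics/c9.png

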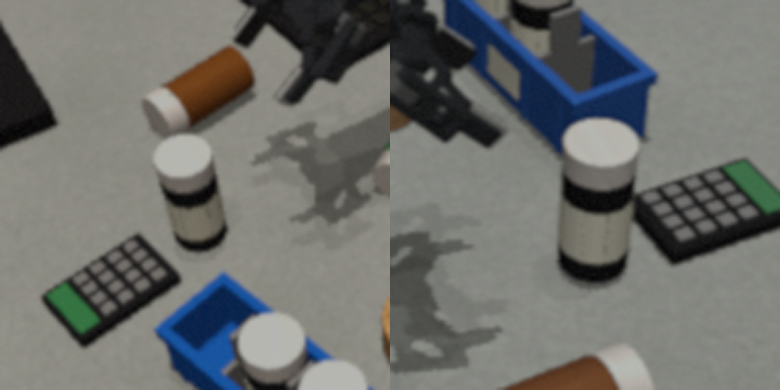

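>>> {"fn": "step_arm", "kwargs": {
  "moves": [
    [[-2.5, -2.5, 0], [5.5, 2.4, 3.1], 1],
    [[-4, -5.5, 0], [11, 4.7, 6.2], 1],
    [[-4, -8, 0], [16.5, 7.1, 9.3], 1],
    [[-3, -9.5, 0], [22, 9.4, 12.4], 1],
    [[-1, -10.5, 0], [27.5, 11.8, 15.5], 1],
    [[1, -11.2, 0.2], [33, 14.1, 18.6], 1],
    [[2.1, -11.2, 0.2], [38.5, 16.5, 21.7], 1],
    [[2.1, -11.2, 0.2], [44, 18.8, 24.8], 1],
    [[2.1, -11.2, 0.2], [49.5, 21.2, 27.9], 1],
    [[2.1, -11.2, 0.2], [55, 23.5, 31], 1]
  ]
}}

```text
t: 23.92
tool_pos: [0.5452, -0.2509, 0.237]
tool_rot: [-0.525, 1.372, 0.26]
contact_force: [-0.0, 0.9, -1.3]
opening: 0.0856
```

```bash
python3 -c "
from h import *
print(ctrl.get_obs()['q'])
go([.545,-.30,.24],down(CR[2]))"; python3 m.py | tail -3
```

```text
[-0.55327069 -0.13761255  1.82815246 -0.00494062  1.21993704 -1.06597195]
q6 -1.07 shift [0.31, -4.26, -2.43] turn [19.3, 8.1, 10.6]
q6 -1.07 shift [0.31, -4.26, -2.43] turn [-159.6, -14.9, 11.4]
scene can_lying [194.3, 176.3] 0.7 832
side can_lying [338.9, 261.8] 0.66 1688
lying (array([ 0.4614, -0.2212, -0.3705]), np.float64(2.2617968518587084))Traceback (most recent call last):
  File "m.py", line 32, in <module>
    r=[finder.tip_of(c,n)[0]['at'] for c in I]; print(n,tri(list(zip(I.values(),r))))
       ~~~~~~~~~~~~~~~~~~^^^
IndexError: list index out of range
```

>>> {"fn": "step_arm", "kwargs": {
  "moves": [
    [[0, -2, -1], [5, 2, 3], 1],
    [[0.3, -4, -2], [10, 4, 6], 1],
    [[0.3, -5.5, -3], [15, 6, 8.5], 1],
    [[0.3, -6, -3.4], [19.3, 8.1, 10.6], 1],
    [[0.3, -6, -3.4], [19.3, 8.1, 10.6], 1],
    [[0.3, -6, -3.4], [19.3, 8.1, 10.6], 1],
    [[0.3, -6, -3.4], [19.3, 8.1, 10.6], 1],
    [[0.3, -6, -3.4], [19.3, 8.1, 10.6], 1],
    [[0.3, -6, -3.4], [19.3, 8.1, 10.6], 1],
    [[0.3, -6, -3.4], [19.3, 8.1, 10.6], 1]
  ]
}}

```text
t: 25.25
tool_pos: [0.5438, -0.32, 0.246]
tool_rot: [-0.146, 1.56, 0.137]
contact_force: [0.5, 0.1, 0.0]
opening: 0.0853
```

```bash
cat > st.py <<'E'
from h import *
np.set_printoptions(precision=4,suppress=True)
for c in ['wrist','scene','side']:
    im=cams.get_image(c); pred=np.array(proj(im,[.545,-.252,.06]))
    for n in ['can_standing','can_lying','can_packed']:
        for r in finder.tip_of(c,n):
            P=atz(im,r['at'],0)
            if np.hypot(P[0]-.545,P[1]+.252)<.04: print(c,n,round(r['conf'],2),P)
        for r in finder.regions_of(c,n):
            if np.hypot(*(r['at']-pred))<40: print(c,n,'fit',round(r['conf'],2),fit(lambda x:cyl(np.array([x[0],x[1],0]),[0,0,1]),[(im,r['region'])],[.545,-.252],[.01,.01]))
go([.545,-.252,.22],down(CR[2])); print(ctrl.get_obs()['tool_pos'])
E
python3 st.py
```

```text
wrist can_lying 0.84 [ 0.5469 -0.2581  0.    ]
wrist can_lying fit 0.76 (array([ 0.5448, -0.2545]), np.float64(0.04197761194029851))
scene can_lying 0.83 [ 0.5468 -0.2625  0.    ]
scene can_lying fit 0.97 (array([ 0.5447, -0.2542]), np.float64(0.042690300407331974))
side can_standing 0.75 [ 0.5384 -0.2611  0.    ]
side can_lying 0.59 [ 0.5443 -0.257  -0.    ]
side can_lying fit 0.87 (array([ 0.5449, -0.2539]), np.float64(0.0850673194614443))
q6 -0.83 shift [2.55, 6.76, 1.32] turn [0.2, 0.3, 0.3]
q6 -0.83 shift [2.55, 6.76, 1.32] turn [-179.8, -0.5, 0.5]
[ 0.5439 -0.3208  0.2458]
```

>>> {"fn": "step_arm", "kwargs": {
  "moves": [
    [[0, 3, 0.6], [0, 0, 0], 1],
    [[0, 6.5, 1.3], [0, 0, 0], 1],
    [[0.5, 6.5, 1.3], [0, 0, 0], 1],
    [[3, 6.5, 1.3], [0, 0, 0], 1],
    [[6, 6.5, 1.3], [0, 0, 0], 1],
    [[9, 6.5, 1.3], [0, 0, 0], 1],
    [[12, 6.5, 1.3], [0, 0, 0], 1],
    [[14.5, 6.5, 1.3], [0, 0, 0], 1],
    [[14.5, 6.5, 1.3], [0, 0, 0], 1],
    [[14.5, 6.5, 1.3], [0, 0, 0], 1]
  ]
}}

```text
t: 27.13
tool_pos: [0.5451, -0.2547, 0.099]
tool_rot: [-0.143, 1.563, 0.138]
contact_force: [0.2, -0.7, 0.3]
opening: 0.0855
```

>>> {"fn": "step_arm", "kwargs": {
  "grip_force": 50,
  "moves": [
    [[0, 0, 0], [0, 0, 0], 0],
    [[0, 0, 0], [0, 0, 0], 0],
    [[0, 0, 0], [0, 0, 0], 0],
    [[0, 0, 0], [0, 0, 0], 0],
    [[0, 0, 0], [0, 0, 0], 0],
    [[0, 0, 0], [0, 0, 0], 0],
    [[0, 0, 0], [0, 0, 0], 0],
    [[0, 0, 0], [0, 0, 0], 0],
    [[0, 0, 0], [0, 0, 0], 0],
    [[0, 0, 0], [0, 0, 0], 0]
  ]
}}

```text
t: 27.97
tool_pos: [0.5464, -0.2557, 0.1019]
tool_rot: [-0.145, 1.56, 0.136]
contact_force: [-1.2, 0.1, 7.4]
opening: 0.0549
```

>>> {"fn": "step_arm", "kwargs": {
  "moves": [
    [[-1, 0, 0], [0, 0, 0], 0],
    [[-3, 0, 0], [0, 0, 0], 0],
    [[-6, 0, 0], [0, 0, 0], 0],
    [[-9, 0, 0], [0, 0, 0], 0],
    [[-12, 0, 0], [0, 0, 0], 0],
    [[-14, 0, 0], [0, 0, 0], 0],
    [[-14, 0, 0], [0, 0, 0], 0],
    [[-14, 0, 0], [0, 0, 0], 0],
    [[-14, 0, 0], [0, 0, 0], 0],
    [[-14, 0, 0], [0, 0, 0], 0]
  ]
}}

```text
t: 28.8
tool_pos: [0.5442, -0.2542, 0.2388]
tool_rot: [-0.143, 1.564, 0.138]
contact_force: [0.7, -0.6, -3.2]
opening: 0.0551
```

```bash
python3 -c "
from h import *
print(ctrl.get_obs()['q'])
go(cw(.001,-.073,.24),down(CR[2]))"
```

```text
[-5.60502062e-01 -6.83734068e-04  1.68323881e+00 -6.86746395e-04
  1.45539262e+00 -7.39494384e-01]
q6 -0.74 shift [-0.14, 13.99, 8.88] turn [0.2, 0.1, 0.2]
q6 -0.74 shift [-0.14, 13.99, 8.88] turn [-179.8, -0.3, 0.2]
```

>>> {"fn": "step_arm", "kwargs": {
  "moves": [
    [[0, 2, 1.3], [0, 0, 0], 0],
    [[0, 4, 2.6], [0, 0, 0], 0],
    [[0, 6, 3.8], [0, 0, 0], 0],
    [[0, 8, 5.1], [0, 0, 0], 0],
    [[0, 10, 6.4], [0, 0, 0], 0],
    [[0, 12, 7.6], [0, 0, 0], 0],
    [[0, 13.5, 8.6], [0, 0, 0], 0],
    [[0, 14, 8.9], [0, 0, 0], 0],
    [[0, 14, 8.9], [0, 0, 0], 0],
    [[0, 14, 8.9], [0, 0, 0], 0]
  ]
}}

```text
t: 29.63
tool_pos: [0.6062, -0.1007, 0.2369]
tool_rot: [-0.143, 1.566, 0.139]
contact_force: [-0.1, -0.2, -2.9]
opening: 0.055
```

```bash
python3 crop.py c10 'cw(0,-.04,.1)' 70; python3 -c "
from h import *
go(cw(.001,-.073,.111),down(CR[2]))"
```

```text
[ 0.60629094 -0.10146757  0.23772411] [-0.28590182  0.03420549  1.64970137 -0.00215104  1.45573186 -0.46367614]
q6 -0.46 shift [12.67, 0.1, 0.04] turn [0.2, 0.0, 0.2]
q6 -0.46 shift [12.67, 0.1, 0.04] turn [-179.8, -0.3, 0.1]
```

View pics/c10.png

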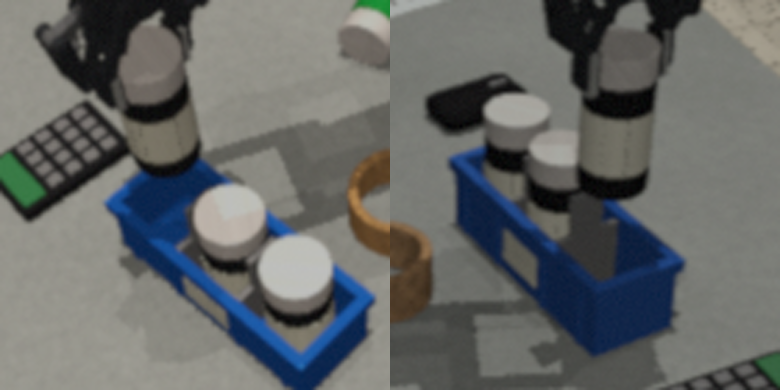

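The can hangs upright over the open -y cell, centred in both crops. Lowering it.

>>> {"fn": "step_arm", "kwargs": {
  "moves": [
    [[1, 0, 0], [0, 0, 0], 0],
    [[3, 0, 0], [0, 0, 0], 0],
    [[5, 0, 0], [0, 0, 0], 0],
    [[6.5, 0, 0], [0, 0, 0], 0],
    [[8, 0, 0], [0, 0, 0], 0],
    [[9.5, 0, 0], [0, 0, 0], 0],
    [[10.7, 0, 0], [0, 0, 0], 0],
    [[11.6, 0, 0], [0, 0, 0], 0],
    [[12.2, 0, 0], [0, 0, 0], 0],
    [[12.6, 0, 0], [0, 0, 0], 0]
  ]
}}

```text
t: 30.57
tool_pos: [0.6061, -0.102, 0.1108]
tool_rot: [-0.141, 1.566, 0.137]
contact_force: [-0.4, 0.2, -3.8]
opening: 0.0546
```

>>> {"fn": "step_arm", "kwargs": {
  "moves": [
    [[0.1, 0, 0], [0, 0, 0], 0],
    [[0.2, 0, 0], [0, 0, 0], 0],
    [[0.3, 0, 0], [0, 0, 0], 0],
    [[0.3, 0, 0], [0, 0, 0], 0],
    [[0.4, 0, 0], [0, 0, 0], 0],
    [[0.4, 0, 0], [0, 0, 0], 0],
    [[0.5, 0, 0], [0, 0, 0], 0],
    [[0.5, 0, 0], [0, 0, 0], 0],
    [[0.5, 0, 0], [0, 0, 0], 0],
    [[0.5, 0, 0], [0, 0, 0], 0]
  ]
}}

```text
t: 31.4
tool_pos: [0.6068, -0.1023, 0.108]
tool_rot: [-0.142, 1.565, 0.137]
contact_force: [-3.5, 0.9, 7.2]
opening: 0.0549
```

>>> {"fn": "step_arm", "kwargs": {
  "moves": [
    [[0, 0, 0], [0, 0, 0], 0],
    [[0, 0, 0], [0, 0, 0], 0.8],
    [[0, 0, 0], [0, 0, 0], 0.9],
    [[0, 0, 0], [0, 0, 0], 1],
    [[0, 0, 0], [0, 0, 0], 1],
    [[0, 0, 0], [0, 0, 0], 1],
    [[-2, 0, 0], [0, 0, 0], 1],
    [[-6, 0, 0], [0, 0, 0], 1],
    [[-10, 0, 0], [0, 0, 0], 1],
    [[-14, 0, 0], [0, 0, 0], 1]
  ]
}}

```text
t: 32.23
tool_pos: [0.606, -0.1017, 0.2489]
tool_rot: [-0.142, 1.566, 0.137]
contact_force: [1.7, -1.2, 0.4]
opening: 0.0852
```

>>> {"fn": "step_arm", "kwargs": {
  "moves": [
    [[-3, -3, 0], [0, 0, 0], 1],
    [[-5, -6, 0], [0, 0, 0], 1],
    [[-5, -9, 0], [0, 0, 0], 1],
    [[-5, -12, 0], [0, 0, 0], 1],
    [[-5, -15, 0], [0, 0, 0], 1],
    [[-5, -15, 0], [0, 0, 0], 1],
    [[-5, -15, 0], [0, 0, 0], 1],
    [[-5, -15, 0], [0, 0, 0], 1],
    [[-5, -15, 0], [0, 0, 0], 1],
    [[-5, -15, 0], [0, 0, 0], 1]
  ]
}}

```text
t: 33.07
tool_pos: [0.6325, -0.248, 0.2994]
tool_rot: [-0.143, 1.566, 0.139]
contact_force: [0.6, -0.8, -0.2]
opening: 0.0854
```

```bash
python3 crop.py c11 'cw(0,0,.08)' 70; python3 - <<'E'
from h import *
np.set_printoptions(precision=4,suppress=True)
def loc(P): 
    c,q=np.cos(CR[2]),np.sin(CR[2]);d=P[:2]-np.array(CR[:2]);return np.array([c*d[0]+q*d[1],-q*d[0]+c*d[1]])
for c in ['scene','side']:
    im=cams.get_image(c)
    for n in ['can_packed','can_standing']:
        print(c,n,[(round(r['conf'],2),loc(atz(im,r['at'],.006))) for r in finder.tip_of(c,n)])
    print([(n,atz(im,finder.tip_of(c,n)[0]['at'],0)) for n in ('tape','calculator','mouse') if finder.tip_of(c,n)])
E
```

```text
[ 0.6325689  -0.24817703  0.29953141] [-0.48244829  0.15404716  1.41940628 -0.00217357  1.56646167 -0.66143884]
scene can_packed [(0.78, array([0.0066, 0.0111]))]
scene can_standing [(0.61, array([0.0052, 0.0722]))]
[('tape', array([0.4449, 0.0019, 0.    ])), ('calculator', array([ 0.6654, -0.2431,  0.    ])), ('mouse', array([0.6223, 0.2533, 0.    ]))]
side can_packed [(0.91, array([0.003 , 0.0068]))]
side can_standing [(0.9, array([-0.0068,  0.0681]))]
[('tape', array([ 0.4331, -0.0143,  0.    ])), ('calculator', array([ 0.6487, -0.2507,  0.    ])), ('mouse', array([0.6195, 0.2505, 0.    ]))]
```

View pics/c11.png

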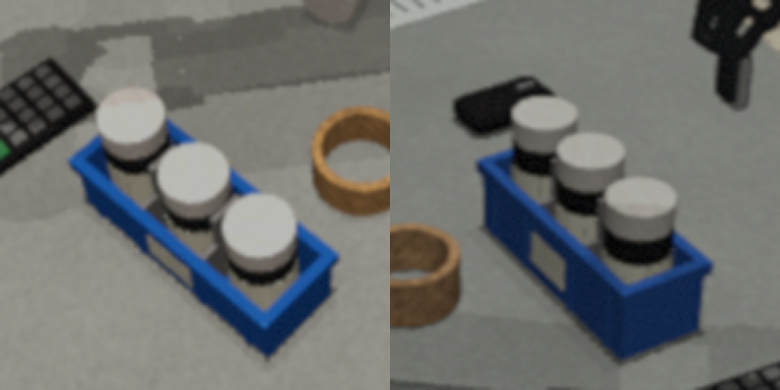

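All three cans stand upright in their own cells, lids at the same level, and the bystanders have not moved. Handing in.

```bash
python3 -c "
from h import *
print(ctrl.finish_job())"
```

```text
the job is handed in; nothing more can be done
None
```

I packed the crate and handed the job in at about 33 s of the 72 s allowed; no verdict is reported.

**What I did**
- **Partitions:** I pushed both tabs inwards with the closed fingers to about their even places. By finger position, both slides ended at roughly -1 mm.
- **Standing canister:** I lowered it into the +y cell and let go only after feeling it touch the floor (about 15 N).
- **Lying canister:** I gripped it with the tool tilted and turned it upright. I then set it on the desk, regrasped it from above, and lowered it into the -y cell (about 7 N on touching the floor).

**Last checks**
- **Canisters:** The final views show all three upright, lids up and level, one in each cell, with the gripper well clear.
- **+y canister:** It measured about 70 mm from the crate's centre along y.
- **Middle canister:** It measured about 7–11 mm from the centre along y, inside the 30 mm limit.
- **-y canister:** The networks did not report it in the last pictures. Its place rests on the release pose (about -74 mm) and the picture.
- **Across the crate:** Single-camera readings spread between -7 and +7 mm, against a 12 mm limit.
- **Tape, calculator and mouse:** I saw no sign that any was shifted. The two cameras disagree by up to 20 mm on the tape and calculator. The scene camera's readings match the start positions to within about 6 mm.
- **Failed checks:** Two automatic measurements stopped midway because a network found nothing while the arm blocked the view. I used other views instead.

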